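# Set up the jeweller's soldering station

## Robot

A 6-joint arm with a two-finger parallel gripper is mounted at the origin on the work surface. World frame = base frame: x ahead of the robot, y to its left, z up, the work surface at z = 0. Lengths are in m, angles in degrees, forces in N, time in s.
With the tool pointing down it reaches from about 0.375 to 0.9 m from the base axis. Payload 3.1 kg.
Tool frame: the origin (TCP) lies midway between the tips of the shut fingers; the grasp point (between the pads) lies 19 mm behind it; z points along the fingers, y is the line along which they close (so a half turn about z gives the same grasp; the last joint's range is limited). The gripper opens to 87 mm and grips with 3 to 60 N. Pads are 19 mm wide; open, the fingers measure 117 mm over their backs; the gripper's body (75 mm by 190 mm) begins 51 mm behind the grasp point.
Start: joints at [63.455, 30.224, 82.088, -0, 67.689, -10.227], TCP at [0.176, 0.6, 0.223] pointing down, gripper open.
Joint ranges: [-176.69, 176.69], [-43.24, 126.21], [12.49, 139.97], [-82, 262], [0, 151.66], [-163.58, 163.58]. Speed limits (degrees/s): [159.86, 159.86, 180, 180, 180, 180].

## Interface

Orientations are given as a 3x3 rotation matrix whose columns are the frame's x, y, z axes.
In Python, from rig import read_state, optics, bot gives the robot as it stands. The module is installed in compiled form; this text tells all that it offers.
- The arm moves only by the tool send_rows, never from a script. Its argument "commands" is a list of rows, each a list of 7 numbers: the turn, a rotation vector about the tool's x, y, z in units of 5 degrees (1.0 is 5 degrees), then the shift along the tool's x, y, z in units of 30 mm (1.0 is 30 mm), then the opening, from 0 (shut) to 1 (fully open). In form: [[rx, ry, rz, tx, ty, tz, gripper], ...]. A call has 1 to 20 rows; each row is the pose to reach, as a shift and turn from the pose commanded when the call began, along the tool's axes at that moment; what a row does not reach only later rows make up. A row lasts 1/12 s, in which the tool goes at most 41.7 mm and 7.16 degrees, less where a joint would pass 70% of its speed; a pose out of reach is approached as far as the arm can. A call with a gripper value outside its range is refused whole. The fingers move at their own pace and stop on an object; the grip force is fixed at half the most. Time passes only in rows, so rows that repeat a pose let the fingers close. It gives the time, the measured TCP pose, the force, the opening and the grip force at its end, in the units of the state.
- read_state(): the state, without advancing time (a new reading comes with each control period).
- optics.capture(name): name is "scene" or "top" or "wrist"; returns a dict with "image" (384x512x3 uint8, blue, green, red), "intrinsics" (3x3 intrinsics, pixels), "k1" (the pictures are not rectified: a ray, as slopes to the right and down, at radius r is drawn at 1 + k1 r^2 times it, then the intrinsics apply), "extrinsics" (4x4, takes a point from world to camera coordinates); the wrist camera has in their place "T_tool_cam" (4x4, takes a point from camera to tool coordinates, whose origin is the TCP and whose axes are the flange's). Camera axes: x right, y down, z forward; pixel columns grow to the right and rows downward; lengths in m; the calibration is good to about 2 mm. A picture is of the moment at which its call begins: read the wrist's pose just before it. There is no depth.
- bot.hand_in(): hands the job in; it is judged then, once.
The state is a dict: "time_s": time; "joint_positions": joint angles; "qvel": joint speeds; "tau": joint torques, N m; "position": TCP position; "tcp_rot": TCP orientation; "force": force on the tool from outside, world axes, zero at the start; "moment": the same for the moment, N m; "opening": opening from 0.0 (shut) to 1.0 (fully open); "grasp_force": force on a finger pad.
Only numpy, scipy, OpenCV 4.12 (cv2) and the standard library are available. Lean on these libraries where they do the work, as an engineer would, in place of code of your own. Each camera call takes 0.05 s, during which the arm holds its last target. There are 200 camera calls.

## Task

Set up the soldering station: put the black charcoal block centred on the steel bench block, its long side along the steel's long side, and lay the brass collar flat in the middle of the charcoal. Stand the slim wire spool upright midway between the steel block and the round two-step stand, and the amber flux jar beyond the stand, in the same line and as far from the stand as the spool is (so steel block, spool, stand, jar form one row). Keep the jar upright throughout, and leave the wide spool and the graver where they are.

Things in the scene. Friction and masses are not known exactly. Their poses are not given: they have to be found in the camera images.
- bench_block: Steel bench block, a bright flat slab fixed to the bench, 70 (own x) by 100 (own y) by 22 mm high. Origin: centre of its underside, on the work surface (z = 0). Its y axis, the long side, lies along the line to the stand (the stand may be on either side, its centre 220 mm from the block's centre).
- stand: Third-hand stand fixed to the bench: dark round base in two steps (76 mm across and 16 mm high, then 52 mm across up to 34 mm), thin steel post in the middle and two short arms within 30 mm of the axis, 115 mm high in all. Origin: centre of its underside on the work surface.
- charcoal: Charcoal soldering block, loose, black, rectangular, 46 (own x) by 70 (own y) by 30 mm high, about 0.09 kg. Origin: centre of its underside.
- collar: Brass collar, loose: plain short ring, 38 mm outside, 28 mm inside, 16 mm high, lying flat (axis vertical = own z), about 0.04 kg. Origin: centre of its underside.
- spool: Slim spool of dark binding wire with wooden ends, loose, standing upright: 40 mm across, 55 mm high, about 0.12 kg. Origin: centre of its underside, z axis up its axis. Taller and slimmer than the wide spool.
- flux_jar: Amber glass flux jar with a white cap, loose, standing upright: 48 mm across, 52 mm high, about 0.12 kg. Origin: centre of its underside, z axis up.
- wide_spool: Bystander: wide low spool of wire with wooden ends, loose, 60 mm across, 26 mm high. Origin: centre of its underside. Leave it alone.
- graver: Bystander: graver (small hand tool) lying on the bench, loose: round wooden handle 29 mm thick at its -x end, steel blade towards its +x end, 111 mm long in all. Origin: at bench level, near the middle of its length. Leave it alone.
- burr_stand: Bystander: round wooden stand with a ring of small steel burrs upright in it, fixed to the bench, 60 mm across, 46 mm high. Origin: centre of its underside.
There are look-alikes about, which are no part of the job. Of the things shaped like the charcoal, the charcoal one is meant. What is shaped like the spool but purple or turquoise is not meant.

How it is judged:
By the outcome, as a careful person would: the job done as asked, in the order asked, and still so for the second after the job is handed in, with the robot touching nothing.
It also fails if it takes over 96 s, if anything falls off the work surface, if the arm or the gripper's body presses on something with over 40 N, if the wrist force passes 120 N, or if a joint passes its speed limit or range.

## Working session

There is one attempt and no reset: what is moved stays moved. The work goes in short steps, Python scripts to look and compute and a tool call to move; the robot and the scene stay as the last step left them, time stands still between calls to the robot, and variables do not carry over. Pictures are saved under pics/ and viewed, at most 14 in all, crops included, and the job is handed in when it is done.

Besides the shell and the picture viewer there is one more tool, called as a command line: name --pt "numbers of a row" for each row, then --argument value for the rest. send_rows: Moves the arm, as the interface text tells. Its arguments: {"type":"object","properties":{"commands":{"type":"array","items":{"type":"array","items":{"type":"number"}}}},"required":["commands"]}

```bash
mkdir -p pics; python3 - <<'E'
from rig import read_state, optics, bot
import cv2,numpy as np,pickle
s=read_state();print(s)
d={}
for n in("scene","top","wrist"):
    c=optics.capture(n);d[n]=c;cv2.imwrite(f'pics/{n}0.png',c['image'])
    print(n,{k:np.round(v,4).tolist() for k,v in c.items() if k!='image'})
pickle.dump(d,open('d0.pkl','wb'))
big=cv2.resize(d['top']['image'],(800,600),interpolation=cv2.INTER_CUBIC);cv2.imwrite('pics/topbig.png',big)
E
```

```text
{'time_s': 0.0, 'joint_positions': array([ 6.34558557e+01,  3.02763213e+01,  8.21581606e+01, -2.03100977e-05,
        6.76877104e+01, -1.02254254e+01]), 'qvel': array([ 0.11188697,  0.06848411, -0.04788058,  0.01860939,  0.08810493,
        0.09469938]), 'tau': array([ 1.22717365e-04, -4.40046358e+01, -1.76588881e+01,  6.32461673e-02,
        5.81334648e-02, -1.62320016e-04]), 'position': array([0.17522879, 0.59916213, 0.22159013]), 'tcp_rot': array([[-9.59713403e-01,  2.80979138e-01, -9.52763105e-04],
       [ 2.80980499e-01,  9.59711581e-01, -1.90799960e-03],
       [ 3.78269704e-04, -2.09884064e-03, -9.99997726e-01]]), 'force': array([ 0.9814005 , -0.0459421 ,  0.87300914]), 'moment': array([-0.01410613, -0.03881053, -0.01536531]), 'grasp_force': 0.0, 'opening': 0.9962341205409314}
scene {'intrinsics': [[491.4206, 0.0, 255.3623], [0.0, 491.4206, 196.494], [0.0, 0.0, 1.0]], 'k1': -0.064, 'extrinsics': [[-0.4099, 0.9121, -0.0081, 0.1888], [0.6109, 0.2679, -0.745, -0.2235], [-0.6773, -0.3104, -0.667, 1.4], [0.0, 0.0, 0.0, 1.0]]}
top {'intrinsics': [[413.0848, 0.0, 253.9115], [0.0, 413.0848, 189.6496], [0.0, 0.0, 1.0]], 'k1': 0.0326, 'extrinsics': [[0.009, -0.9999, 0.0082, 0.0035], [-0.9924, -0.01, -0.1226, 0.459], [0.1227, -0.0071, -0.9924, 0.8885], [0.0, 0.0, 0.0, 1.0]]}
wrist {'intrinsics': [[287.9849, 0.0, 254.5469], [0.0, 287.9849, 193.8508], [0.0, 0.0, 1.0]], 'k1': -0.0265, 'T_tool_cam': [[0.0004, -0.9633, -0.2686, 0.0726], [1.0, 0.0003, 0.0005, -0.001], [-0.0004, -0.2686, 0.9633, -0.1619], [0.0, 0.0, 0.0, 1.0]]}
```

View pics/topbig.png

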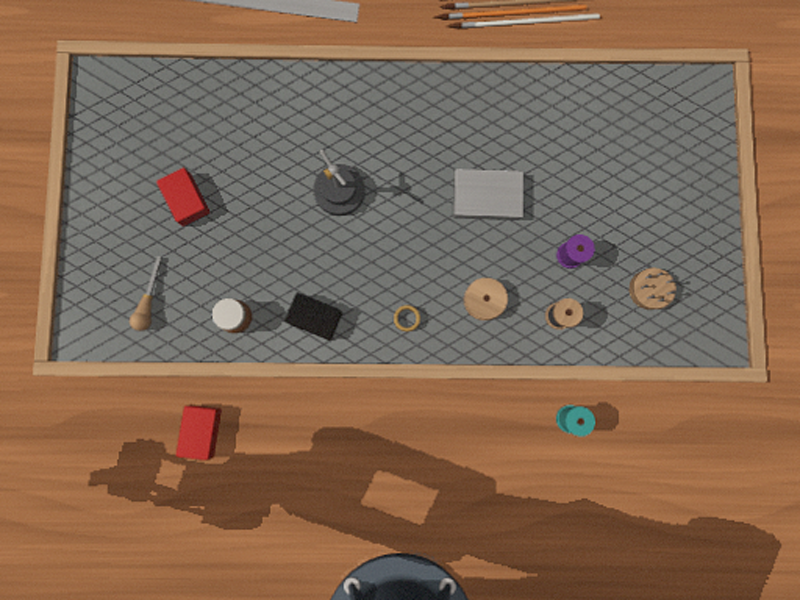

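View pics/scene0.png

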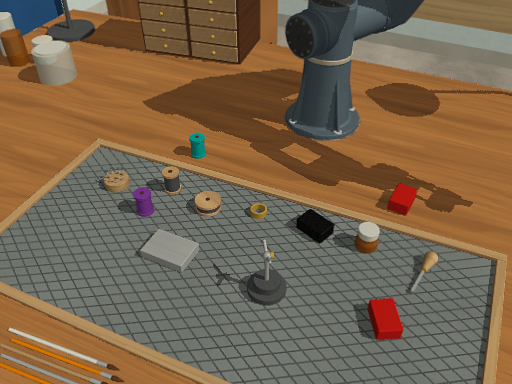

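The top view shows the steel block at (489,193), the stand (340,190), the charcoal (313,316), the collar (407,318), the jar cap (230,315) and the slim spool (567,313). The purple, turquoise and red things are look-alikes.

```bash
cat > h.py <<'E'
import cv2,numpy as np,pickle
def rays(c,uv,T=None):
    p=cv2.undistortPoints(np.float64(uv).reshape(-1,1,2),c['intrinsics'],np.array([c['k1'],0,0,0.])).reshape(-1,2)
    d=np.c_[p,np.ones(len(p))]
    M=np.linalg.inv(c['extrinsics']) if T is None else T
    return M[:3,3],d@M[:3,:3].T
def onplane(c,uv,z,T=None):
    o,d=rays(c,uv,T);return o+d*((z-o[2])/d[:,2])[:,None]
def wristT(c,s):
    T=np.eye(4);T[:3,:3]=s['tcp_rot'];T[:3,3]=s['position'];return T@c['T_tool_cam']
def blobs(m,amin=30):
    m=cv2.morphologyEx(m.astype(np.uint8)*255,cv2.MORPH_OPEN,np.ones((2,2)))
    return [k for k in cv2.findContours(m,cv2.RETR_EXTERNAL,cv2.CHAIN_APPROX_NONE)[0] if cv2.contourArea(k)>amin]
E
python3 - <<'E'
from h import *
d=pickle.load(open('d0.pkl','rb'));c=d['top'];im=c['image'];hsv=cv2.cvtColor(im,cv2.COLOR_BGR2HSV);H,S,V=[hsv[...,i].astype(int) for i in range(3)]
f=512/800
for n,(u,v) in dict(steel=(489,193),steel2=(470,208),char=(313,310),char_side=(320,334),jar=(230,313),spool=(572,310),ring=(395,318),stand=(330,200),mat=(400,100),shadow=(405,186)).items():
    print(n,hsv[int(v*f),int(u*f)])
def show(name,m,box,z):
    u0,v0,u1,v1=[int(t*f) for t in box];mm=np.zeros_like(m);mm[v0:v1,u0:u1]=m[v0:v1,u0:u1]
    for k in blobs(mm,20):
        P=onplane(c,k.reshape(-1,2),z)[:,:2].astype(np.float32)
        r=cv2.minAreaRect(P*1000);cc,rad=cv2.minEnclosingCircle(P*1000)
        print(name,cv2.contourArea(k),'rect',np.round(r[0],1),np.round(r[1],1),round(r[2],1),'circ',np.round(cc,1),round(rad,1))
show('steel',(V>150)&(S<30),(430,150,550,240),.022)
show('char',(V<45),(270,280,350,350),.03)
show('char30',(V<30),(270,280,350,350),.03)
show('jar',(V>150)&(S<60),(200,285,260,345),.052)
show('spool',(V>100)&(S>80),(540,285,595,340),.055)
show('ring',(S>80)&(V>60),(380,290,430,340),.016)
show('stand',(V<75),(305,150,366,225),.016)
E
```

```text
steel [ 23  14 149]
steel2 [ 21  11 157]
char [24 30 43]
char_side [41 58 35]
jar [ 18  20 195]
spool [ 13 108 154]
ring [ 18 121 162]
stand [150   4  58]
mat [ 50  13 117]
shadow [60  3 82]
steel 23.0 rect [ 640.7 -157.6] [32.7  7.5] 84.0 circ [ 640.3 -157.6] 16.6
steel 322.0 rect [ 612.4 -107.4] [57.3 66.9] 87.9 circ [ 612.9 -108.4] 42.8
char 602.5 rect [427.7 123.3] [69.9 45.7] 68.7 circ [427.  123.1] 39.8
jar 281.0 rect [428.2 239.2] [41.1 38.4] 2.2 circ [428.4 239.2] 21.2
spool 257.5 rect [ 433.9 -228.6] [38.8 40.3] 12.8 circ [ 431.4 -226.3] 23.6
ring 206.5 rect [428.3  -8.4] [35.9 35.9] 0.6 circ [428.2  -8.3] 19.2
stand 227.0 rect [607.2  76.7] [46.3 76.8] 53.9 circ [613.7  85.6] 39.1
```

```bash
python3 - <<'E'
from h import *
d=pickle.load(open('d0.pkl','rb'));c=d['top'];im=c['image'];f=512/800
hsv=cv2.cvtColor(im,cv2.COLOR_BGR2HSV);S,V=hsv[...,1].astype(int),hsv[...,2].astype(int)
def rep(m,box,z):
    u0,v0,u1,v1=[int(t*f) for t in box];mm=np.zeros_like(m);mm[v0:v1,u0:u1]=m[v0:v1,u0:u1]
    for k in blobs(mm,60):
        k=cv2.convexHull(k);P=onplane(c,k.reshape(-1,2),z)[:,:2].astype(np.float32);r=cv2.minAreaRect(P*1000);cc,rad=cv2.minEnclosingCircle(P*1000)
        print(cv2.contourArea(k),np.round(r[0],1),np.round(r[1],1),round(r[2],1),'circ',np.round(cc,1),round(rad,1),'px',cv2.boundingRect(k))
for t in(128,135,140): print('steel',t);rep((V>t)&(S<40),(430,150,550,240),.022)
for t in(62,70,76): print('stand',t);rep((V<t),(305,160,366,225),.012)
cr=cv2.resize(im[90:150,195:345],(800,320),interpolation=cv2.INTER_CUBIC);cv2.imwrite('pics/crop1.png',cr)
E
```

```text
steel 128
1243.0 [ 612.1 -126.2] [98.8 68.3] 88.6 circ [ 612.4 -126.3] 58.2 px (292, 109, 44, 31)
steel 135
1234.0 [ 611.9 -126.2] [98.7 67.9] 88.6 circ [ 612.4 -126.3] 58.2 px (292, 109, 44, 31)
steel 140
1221.5 [ 611.8 -126. ] [98.3 67.6] 88.5 circ [ 612.1 -126.6] 58.1 px (292, 109, 44, 31)
stand 62
300.5 [611.8  71.7] [37.7 60.8] 57.3 circ [616.   79.1] 31.3 px (213, 111, 22, 22)
stand 70
464.0 [606.9  76.7] [44.8 74.5] 57.3 circ [610.4  82.1] 37.3 px (211, 110, 24, 29)
stand 76
585.0 [614.9  83.7] [70.8 57.4] 0.7 circ [614.9  85.9] 39.3 px (209, 108, 26, 31)
```

View pics/crop1.png

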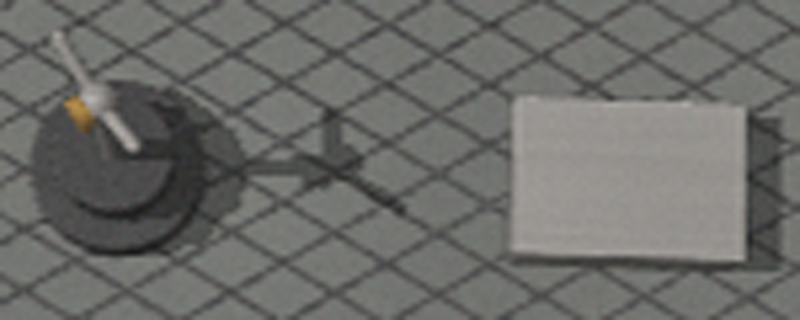

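The crop shows the stand base spanning about u 201 to 233 and the steel block with its long side tilted slightly from the y axis. The row runs along about (0.024, 1).

```bash
cat >> h.py <<'E'
def plan(x,y,z,psi):
    from rig import read_state
    s=read_state();R=s['tcp_rot'];a=np.radians(psi)
    T=np.array([[-np.sin(a),np.cos(a),0],[np.cos(a),np.sin(a),0],[0,0,-1.]]).T
    rv=cv2.Rodrigues(R.T@T)[0].ravel();d=R.T@(np.array([x,y,z])-s['position'])
    print('t',round(s['time_s'],2),'pos',np.round(s['position'],4),'psi',round(np.degrees(np.arctan2(R[1,1],R[0,1])),2),'row',np.round(np.r_[np.degrees(rv)/5,d/.03],2).tolist())
E
python3 - <<'E'
from h import *
plan(.428,.123,.15,-21.3)
E
```

```text
t 0.15 pos [0.1753 0.5993 0.2218] psi 73.68 row [-0.02, 0.01, 19.0, -12.55, -12.87, 2.41]
```

send_rows --pt "0 0 19 -12.55 -12.87 2.4 1" --pt "0 0 19 -12.55 -12.87 2.4 1" --pt "0 0 19 -12.55 -12.87 2.4 1" --pt "0 0 19 -12.55 -12.87 2.4 1" --pt "0 0 19 -12.55 -12.87 2.4 1" --pt "0 0 19 -12.55 -12.87 2.4 1" --pt "0 0 19 -12.55 -12.87 2.4 1" --pt "0 0 19 -12.55 -12.87 2.4 1" --pt "0 0 19 -12.55 -12.87 2.4 1" --pt "0 0 19 -12.55 -12.87 2.4 1" --pt "0 0 19 -12.55 -12.87 2.4 1" --pt "0 0 19 -12.55 -12.87 2.4 1" --pt "0 0 19 -12.55 -12.87 2.4 1" --pt "0 0 19 -12.55 -12.87 2.4 1" --pt "0 0 19 -12.55 -12.87 2.4 1" --pt "0 0 19 -12.55 -12.87 2.4 1" --pt "0 0 19 -12.55 -12.87 2.4 1" --pt "0 0 19 -12.55 -12.87 2.4 1"

```text
time_s: 1.65
position: [0.4274, 0.1246, 0.1506]
tcp_rot: [[0.361, 0.933, -0.001], [0.933, -0.361, 0.0], [-0.0, -0.001, -1.0]]
force: [0.1, -0.5, -0.0]
opening: 1.002
grasp_force: 0.0
```

```bash
cat >> h.py <<'E'
def look(tag,thr,z,amin=200):
    from rig import read_state,optics
    s=read_state();c=optics.capture('wrist');im=c['image'];cv2.imwrite(f'pics/{tag}.png',im);pickle.dump((s,c),open(tag+'.pkl','wb'))
    measure(s,c,thr,z,amin)
def measure(s,c,thr,z,amin=200):
    hsv=cv2.cvtColor(c['image'],cv2.COLOR_BGR2HSV);T=wristT(c,s)
    m=cv2.inRange(hsv,np.array(thr[0]),np.array(thr[1]))>0
    for k in blobs(m,amin):
        k=cv2.convexHull(k);P=(onplane(c,k.reshape(-1,2),z,T)[:,:2]*1000).astype(np.float32);r=cv2.minAreaRect(P);cc,rad=cv2.minEnclosingCircle(P)
        print('px',cv2.boundingRect(k),'rect',np.round(r[0],1),np.round(r[1],1),round(r[2],1),'circ',np.round(cc,1),round(rad,1))
E
python3 - <<'E'
from h import *
plan(.428,.123,.006,-21.3)
look('w1',((0,0,0),(180,255,48)),.03)
E
```

```text
t 1.65 pos [0.4274 0.1246 0.1506] psi -21.15 row [-0.01, 0.0, 0.03, -0.04, 0.04, 4.82]
px (378, 374, 36, 10) rect [ 505.1 -172. ] [14.8 44.2] 67.5 circ [ 505.  -172.3] 22.5
px (474, 371, 38, 13) rect [ 624.6 -219.9] [19.9 53.7] 66.5 circ [ 622.9 -223.7] 27.5
px (0, 348, 355, 36) rect [250.  -52.2] [ 58.3 457. ] 69.6 circ [239.8 -79.5] 228.5
px (0, 279, 42, 43) rect [122.1  91.1] [59.6 48.9] 54.3 circ [115.3  95.8] 33.7
px (76, 254, 75, 64) rect [238.9  73.8] [81.8 78.8] 68.6 circ [232.6  74.5] 51.4
px (343, 230, 94, 74) rect [538.2 -33.4] [103.5  88.7] 24.3 circ [534.8 -24.6] 55.1
px (327, 229, 20, 24) rect [489.7  38.4] [27.2 20.8] 69.9 circ [489.7  38.4] 16.5
px (337, 224, 35, 29) rect [504.3  32.3] [12.5 50.5] 26.4 circ [507.6  33.9] 25.3
px (237, 151, 45, 67) rect [433.4 125.7] [68.5 43.9] 68.9 circ [433.7 125.6] 39.6
```

View pics/w1.png

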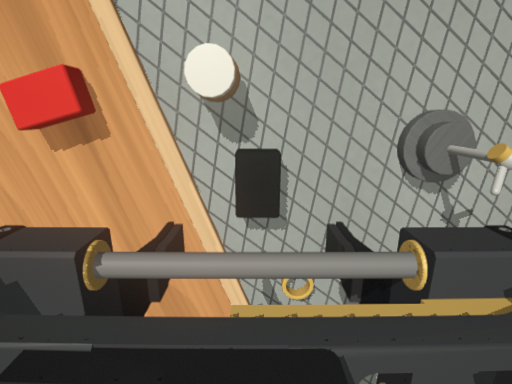

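The wrist view shows the charcoal at (258,183) between the fingers, the jar cap at (211,70) and the collar at (298,287). I'll compare the cameras on shared objects.

```bash
python3 - <<'E'
from h import *
s,c=pickle.load(open('w1.pkl','rb'));T=wristT(c,s)
M=np.linalg.inv(c['T_tool_cam']);p=M[:3,3];print('TCP px',p[:2]/p[2]*288+[254.5,193.9])
print('jar wrist');measure(s,c,((0,0,170),(180,60,255)),.052)
print('stand wrist: base px'); 
sc=pickle.load(open('d0.pkl','rb'))['scene'];hsv=cv2.cvtColor(sc['image'],cv2.COLOR_BGR2HSV)
def rep(n,lo,hi,box,z):
    m=np.zeros(hsv.shape[:2],np.uint8);u0,v0,u1,v1=box;m[v0:v1,u0:u1]=cv2.inRange(hsv,np.array(lo),np.array(hi))[v0:v1,u0:u1]
    for k in blobs(m>0,30):
        k=cv2.convexHull(k);P=(onplane(sc,k.reshape(-1,2),z)[:,:2]*1000).astype(np.float32);r=cv2.minAreaRect(P)
        print(n,cv2.boundingRect(k),np.round(r[0],1),np.round(r[1],1),round(r[2],1))
print(hsv[222,314],hsv[234,322],hsv[231,369],hsv[247,170],hsv[264,185])
rep('steel',(0,0,138),(180,40,255),(135,225,205,275),.022)
rep('jar',(0,0,150),(180,60,255),(350,215,385,245),.052)
for t in(28,40): rep('char',(0,0,0),(180,255,t),(290,205,340,245),.03)
cv2.imwrite('pics/sc.png',cv2.resize(sc['image'][200:280,130:390],(800,246),interpolation=cv2.INTER_CUBIC))
E
```

```text
TCP px [253.01930947 237.30156521]
jar wrist
px (185, 44, 51, 54) rect [431.9 238.3] [41.9 42.5] 68.7 circ [431.9 238.5] 21.8
stand wrist: base px
[20 59 13] [ 0 28 18] [ 25  25 190] [ 30  17 148] [ 23  15 137]
steel (142, 230, 58, 37) [ 616.7 -119.9] [100.5  67.9] 88.5
jar (360, 223, 21, 20) [435.7 247.1] [50.8 39.4] 53.5
char (298, 211, 37, 33) [446.9 132.7] [80.3 63.9] 68.1
char (297, 211, 38, 33) [447.1 132.4] [82.3 66.1] 69.7
```

View pics/sc.png

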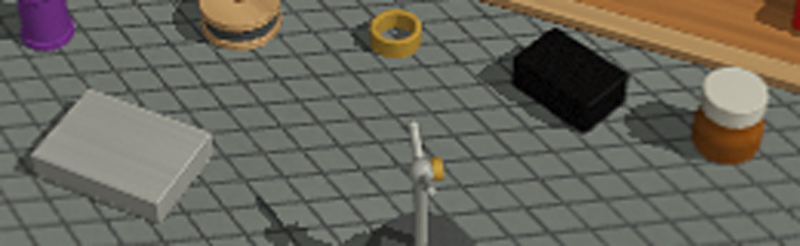

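send_rows --pt "0 0 0.03 0.02 0.12 1.5 1" --pt "0 0 0.03 0.02 0.12 2.7 1" --pt "0 0 0.03 0.02 0.12 3.7 1" --pt "0 0 0.03 0.02 0.12 4.4 1" --pt "0 0 0.03 0.02 0.12 4.7 1" --pt "0 0 0.03 0.02 0.12 4.8 1" --pt "0 0 0.03 0.02 0.12 4.8 1" --pt "0 0 0.03 0.02 0.12 4.8 0" --pt "0 0 0.03 0.02 0.12 4.8 0" --pt "0 0 0.03 0.02 0.12 4.8 0" --pt "0 0 0.03 0.02 0.12 4.8 0" --pt "0 0 0.03 0.02 0.12 4.8 0" --pt "0 0 0.03 0.02 0.12 4.8 0" --pt "0 0 0.03 0.02 0.12 4.8 0"

```text
time_s: 2.87
position: [0.432, 0.1227, 0.0068]
tcp_rot: [[0.366, 0.931, 0.0], [0.931, -0.366, 0.0], [0.0, 0.0, -1.0]]
force: [0.4, -1.4, 0.5]
opening: 0.554
grasp_force: 0.5
```

```bash
python3 - <<'E'
from h import *
from rig import read_state
s=read_state();print(s['opening'],s['grasp_force'],s['force'])
plan(.431,.124,.12,-21.3)
E
```

```text
0.554176489473199 0.48198666716416483 [ 0.37220841 -1.36698993  0.54357452]
t 2.87 pos [0.432  0.1227 0.0068] psi -21.48 row [0.0, -0.0, -0.04, 0.03, -0.05, -3.77]
```

send_rows --pt "0 0 0 0 0 0 0" --pt "0 0 0 0 0 0 0" --pt "0 0 0 0 0 0 0" --pt "0 0 0 0 0 -0.5 0" --pt "0 0 0 0 0 -1.5 0" --pt "0 0 0 0 0 -2.8 0" --pt "0 0 0 0 0 -4 0" --pt "0 0 -1 -0.6 0.9 -5.4 0" --pt "0 0 -2 -1.3 2 -5.4 0" --pt "0 0 -3 -2 3.2 -5.4 0" --pt "0 0 -4 -2.7 4.4 -5.4 0" --pt "0 0 -4 -3.4 5.5 -5.4 0" --pt "0 0 -4 -4.1 6.6 -5.4 0" --pt "0 0 -4 -4.8 7.6 -5.4 0" --pt "0 0 -4 -5.3 8.3 -5.4 0" --pt "0 0 -4 -5.46 8.6 -5.4 0" --pt "0 0 -4 -5.46 8.6 -5.4 0" --pt "0 0 -4 -5.46 8.6 -5.4 0" --pt "0 0 -4 -5.46 8.6 -5.4 0"

```text
time_s: 4.45
position: [0.6104, -0.1221, 0.1679]
tcp_rot: [[0.025, 1.0, -0.003], [1.0, -0.025, 0.002], [0.002, -0.003, -1.0]]
force: [-0.5, 0.6, -1.0]
opening: 0.531
grasp_force: 30.0
```

```bash
python3 - <<'E'
from h import *
plan(.612,-.124,.03,-1.4)
look('w2',((0,0,150),(180,45,255)),.022)
E
```

```text
t 4.45 pos [ 0.6104 -0.1221  0.1679] psi -1.4 row [-0.04, -0.02, -0.0, -0.07, 0.07, 4.6]
px (462, 259, 50, 10) rect [ 890.4 -229.4] [12.2 62.1] 88.0 circ [ 890.5 -229.2] 31.4
px (164, 259, 184, 12) rect [ 609.4 -222.9] [ 14.7 219.9] 88.7 circ [ 609.2 -229.5] 109.9
px (0, 258, 50, 11) rect [ 327.4 -215.8] [13.6 62.6] 89.3 circ [ 327.3 -216.7] 31.6
px (323, 228, 16, 25) rect [ 699.8 -193.3] [26.1 19.3] 59.8 circ [ 699.7 -193.2] 15.3
px (181, 214, 18, 27) rect [ 534.3 -173.1] [19.2 28.5] 30.9 circ [ 534.2 -173.1] 16.1
px (313, 211, 19, 28) rect [ 686.4 -173.8] [19.3 29. ] 31.0 circ [ 686.5 -173.6] 16.6
px (401, 209, 18, 19) rect [ 787.6 -168.2] [21.9 20. ] 88.5 circ [ 787.2 -169.4] 12.3
px (59, 199, 18, 28) rect [ 396.2 -152.3] [19.2 28.8] 31.3 circ [ 395.8 -152.6] 16.4
px (81, 198, 18, 29) rect [ 421.5 -152.5] [29.5 19.1] 60.6 circ [ 421.6 -152.5] 16.9
px (190, 196, 19, 29) rect [ 547.5 -152.8] [19.2 29.4] 31.8 circ [ 547.3 -152.9] 16.7
px (168, 196, 19, 29) rect [ 522.2 -152.4] [19.5 29.3] 31.0 circ [ 522.2 -152.3] 16.7
px (302, 193, 19, 30) rect [ 673.7 -152.7] [19.3 30. ] 30.8 circ 
[... 10272 characters left out ...]
3, 41) rect [660.7  36.8] [31.5 19.7] 61.1 circ [660.4  36.4] 17.5
px (200, 0, 21, 19) rect [572.5  48.2] [15.4 19. ] 88.3 circ [572.7  51.1] 10.6
px (172, 0, 22, 20) rect [546.4  48.6] [16.3 20. ] 88.1 circ [546.5  51.6] 11.2
px (146, 0, 22, 21) rect [521.6  49. ] [17.2 20.1] 87.9 circ [521.8  51.9] 11.6
px (120, 0, 22, 22) rect [496.6  49.5] [18.1 20.4] 87.7 circ [496.9  52.3] 11.9
px (94, 0, 22, 22) rect [471.5  50.5] [18.2 20.7] 87.6 circ [471.8  53.3] 12.0
px (68, 0, 22, 24) rect [444.6  54.5] [21.9 18.8] 58.0 circ [446.5  52.8] 12.2
px (43, 0, 21, 25) rect [419.4  54.9] [22.1 19.1] 58.7 circ [421.  53.] 12.2
px (18, 0, 21, 26) rect [394.2  55.2] [23.3 18.8] 59.2 circ [395.8  53.6] 12.5
```

View pics/w2.png

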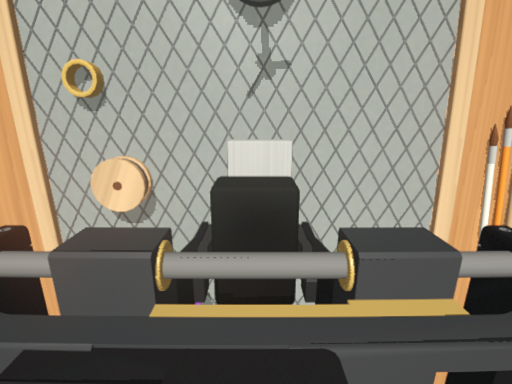

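The held charcoal shows at (256,240). The steel block's far edge is visible from (228,140) to (292,140).

```bash
python3 - <<'E'
from h import *
s,c=pickle.load(open('w2.pkl','rb'));T=wristT(c,s)
hsv=cv2.cvtColor(c['image'],cv2.COLOR_BGR2HSV)
m=((hsv[...,2]>175)&(hsv[...,1]<45)).astype(np.uint8);m[:130]=0;m[178:]=0;m[:,:215]=0;m[:,305:]=0
m=cv2.morphologyEx(m,cv2.MORPH_OPEN,np.ones((7,7)));k=cv2.findContours(m,0,1)[0]
for q in k: print(cv2.boundingRect(q))
u,v,w,h=cv2.boundingRect(max(k,key=cv2.contourArea))
P=onplane(c,[[u-.5,v-.5],[u+w-.5,v-.5],[u-.5,v+h-4],[u+w-.5,v+h-4]],.022,T)*1000;print(P.round(1))
# held charcoal: far end in tool frame, bottom z approx TCP (grip z: tool z=+0.0068)
M=np.linalg.inv(c['T_tool_cam'])
for tx in(.035,):
  for tz in(.0068,.0068-.03):
    q=M[:3,:3]@np.array([tx,0,tz])+M[:3,3];print(tx,tz,(q[:2]/q[2]*288+[254.5,193.9]).round(1))
E
```

```text
(215, 162, 11, 13)
(293, 140, 12, 22)
(223, 130, 73, 46)
(215, 130, 9, 12)
[[ 578.5  -64.6   22. ]
 [ 654.9  -66.4   22. ]
 [ 576.1 -109.8   22. ]
 [ 655.4 -111.7   22. ]]
0.035 0.0068 [253.6 178.3]
0.035 -0.0232 [253.4 191.2]
```

```bash
python3 - <<'E'
from h import *
s,c=pickle.load(open('w2.pkl','rb'));T=wristT(c,s)
g=cv2.cvtColor(c['image'],cv2.COLOR_BGR2GRAY).astype(int)
p=g[145:170].mean(0);print(p[222:234].round(),p[286:300].round())
print(g[132:150,235:285].mean(1).round())
print((onplane(c,[[228,157.5],[292,157.5],[260,140]],.022,T)*1000).round(1))
E
```

```text
[167. 170. 170. 170. 168. 164. 204. 216. 215. 218. 214. 210.] [217. 215. 216. 217. 216. 197. 160. 166. 170. 170. 168. 169. 170. 171.]
[171. 169. 168. 167. 167. 167. 168. 178. 194. 216. 220. 217. 217. 217.
 217. 217. 217. 216.]
[[582.9 -94.1  22. ]
 [651.5 -95.8  22. ]
 [617.5 -76.4  22. ]]
```

send_rows --pt "-0.02 -0.02 0 -0.13 0.12 1.2 0" --pt "-0.02 -0.02 0 -0.13 0.12 2.4 0" --pt "-0.02 -0.02 0 -0.13 0.12 3.4 0" --pt "-0.02 -0.02 0 -0.13 0.12 4 0" --pt "-0.02 -0.02 0 -0.13 0.12 4.3 0" --pt "-0.02 -0.02 0 -0.13 0.12 4.45 0" --pt "-0.02 -0.02 0 -0.13 0.12 4.55 0" --pt "-0.02 -0.02 0 -0.13 0.12 4.58 0" --pt "-0.02 -0.02 0 -0.13 0.12 4.58 0"

```text
time_s: 5.25
position: [0.6165, -0.1282, 0.0324]
tcp_rot: [[0.025, 1.0, 0.004], [1.0, -0.025, -0.003], [-0.003, 0.004, -1.0]]
force: [-0.6, -0.3, -0.7]
opening: 0.528
grasp_force: 30.0
```

```bash
python3 - <<'E'
from h import *
plan(.614,-.126,.029,-1.4)
E
```

```text
t 5.25 pos [ 0.6165 -0.1282  0.0324] psi -1.45 row [0.05, 0.03, -0.01, 0.07, -0.09, 0.11]
```

send_rows --pt "0.02 0.01 0 0.04 -0.05 0.05 0" --pt "0.02 0.01 0 0.04 -0.05 0.08 0" --pt "0.02 0.01 0 0.04 -0.05 0.08 0"

```text
time_s: 5.5
position: [0.6143, -0.1269, 0.0293]
tcp_rot: [[0.026, 1.0, 0.001], [1.0, -0.026, -0.001], [-0.001, 0.001, -1.0]]
force: [-0.0, 0.5, -0.5]
opening: 0.525
grasp_force: 30.0
```

```bash
python3 - <<'E'
from h import *
plan(.614,-.126,.029,-1.4)
from rig import read_state
print(read_state()['force'])
E
```

```text
t 5.5 pos [ 0.6143 -0.1269  0.0293] psi -1.46 row [0.01, 0.01, -0.01, 0.03, -0.01, 0.01]
[-0.02438174  0.53265567 -0.49273456]
```

send_rows --pt "0 0 0 0.03 0 0.03 0" --pt "0 0 0 0.03 0 0.04 0.2" --pt "0 0 0 0.03 0 0.04 0.62" --pt "0 0 0 0.03 0 0.04 0.72" --pt "0 0 0 0.03 0 0.04 0.72" --pt "0 0 0 0.03 0 0.04 0.72" --pt "0 0 0 0.03 0 -0.5 0.72" --pt "0 0 0 0.03 0 -1.5 0.72" --pt "0 0 0 0.03 0 -2.7 0.72" --pt "0 0 0 0.5 -0.8 -3.9 0.72" --pt "0 0 0 1.1 -1.8 -4 0.72" --pt "0 0 0 1.7 -2.8 -4 0.72" --pt "0 0 0 2.3 -3.8 -4 0.72" --pt "0 0 0 2.9 -4.8 -4 0.72" --pt "0 0 0 3.5 -5.7 -4 0.72" --pt "0 0 0 3.81 -6.23 -4 0.72" --pt "0 0 0 3.81 -6.23 -4 0.72" --pt "0 0 0 3.81 -6.23 -4 0.72"

```text
time_s: 7.0
position: [0.4301, -0.0074, 0.1489]
tcp_rot: [[0.025, 1.0, 0.001], [1.0, -0.025, -0.001], [-0.001, 0.001, -1.0]]
force: [-0.2, 0.1, -0.5]
opening: 0.715
grasp_force: 0.0
```

```bash
python3 - <<'E'
from h import *
from rig import read_state,optics
plan(.430,-.008,.15,-1.4)
s=read_state();c=optics.capture('wrist');pickle.dump((s,c),open('w3.pkl','wb'));t=optics.capture('top');pickle.dump(t,open('t3.pkl','wb'))
a=cv2.resize(t['image'][90:150,270:350],(800,600),interpolation=cv2.INTER_CUBIC)
cv2.imwrite('pics/v3.png',np.vstack([cv2.resize(a,(400,300)),cv2.resize(c['image'],(400,300))]))
E
```

```text
t 7.0 pos [ 0.4301 -0.0074  0.1489] psi -1.41 row [0.01, 0.01, -0.0, -0.02, -0.0, -0.04]
```

View pics/v3.png

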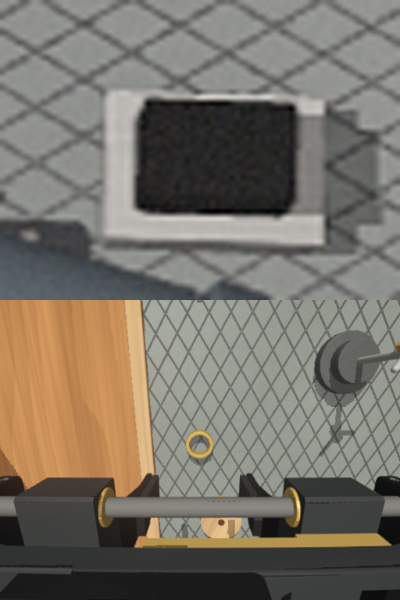

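The charcoal sits on the steel, and the collar shows in the wrist view at about (255,184) full-size. I'll measure both.

```bash
python3 - <<'E'
from h import *
t=pickle.load(open('t3.pkl','rb'));hsv=cv2.cvtColor(t['image'],cv2.COLOR_BGR2HSV);V=hsv[...,2];m=np.zeros(V.shape,bool)
m[100:140,285:332]=V[100:140,285:332]<48
for k in blobs(m,60):
    P=(onplane(t,cv2.convexHull(k).reshape(-1,2),.052)[:,:2]*1000).astype(np.float32);r=cv2.minAreaRect(P);print('char',cv2.boundingRect(k),np.round(r[0],1),np.round(r[1],1),round(r[2],1))
s,c=pickle.load(open('w3.pkl','rb'));T=wristT(c,s);h=cv2.cvtColor(c['image'],cv2.COLOR_BGR2HSV)
m=np.zeros(h.shape[:2],bool);m[155:215,225:290]=(h[155:215,225:290,1]>90)
for k in blobs(m,60):
    k=cv2.convexHull(k);P=(onplane(c,k.reshape(-1,2),.012,T)[:,:2]*1000).astype(np.float32);r=cv2.minAreaRect(P);print('collar',cv2.boundingRect(k),np.round(r[0],1),np.round(r[1],1))
E
```

```text
char (298, 111, 32, 23) [ 607.6 -122. ] [68.2 50.4] 89.3
collar (239, 167, 35, 37) [432.4  -8.9] [39.6 36.5]
```

The charcoal is about 4 mm off centre towards +y on the steel, so I'll re-grip it and shift it.

send_rows --pt "0 0 0 -0.6 1 0 0.72" --pt "0 0 0 -1.2 2 0 0.72" --pt "0 0 0 -1.8 3 0 0.72" --pt "0 0 0 -2.4 4 0 0.72" --pt "0 0 0 -3 5 0 0.72" --pt "0 0 0 -3.6 5.9 0 0.72" --pt "0 0 0 -3.8 6.24 0.8 0.72" --pt "0 0 0 -3.8 6.24 2 0.72" --pt "0 0 0 -3.8 6.24 3 0.72" --pt "0 0 0 -3.8 6.24 3.7 0.72" --pt "0 0 0 -3.8 6.24 3.95 0.72" --pt "0 0 0 -3.8 6.24 3.95 0.72" --pt "0 0 0 -3.8 6.24 3.95 0" --pt "0 0 0 -3.8 6.24 3.95 0" --pt "0 0 0 -3.8 6.24 3.95 0" --pt "0 0 0 -3.8 6.24 3.95 0" --pt "0 0 0 -3.8 6.24 3.95 0" --pt "0 0 0 -3.8 6.24 3.95 0"

```text
time_s: 8.6
position: [0.6157, -0.1271, 0.032]
tcp_rot: [[0.025, 1.0, 0.003], [1.0, -0.025, -0.002], [-0.002, 0.003, -1.0]]
force: [0.1, -0.3, 6.2]
opening: 0.526
grasp_force: 30.0
```

```bash
python3 - <<'E'
from h import *
from rig import read_state
plan(.6155,-.130,.029,-1.4);s=read_state();print(s['opening'],s['grasp_force'],s['force'])
E
```

```text
t 8.6 pos [ 0.6157 -0.1271  0.032 ] psi -1.46 row [0.03, 0.02, -0.01, -0.1, -0.0, 0.1]
0.5256405990249599 30.005676448345184 [ 0.0755688  -0.32749138  6.17224041]
```

send_rows --pt "0 0 0 0 0 -0.12 0" --pt "0 0 0 0 0 -0.15 0" --pt "0 0 0 -0.13 0 -0.15 0" --pt "0 0 0 -0.13 0 -0.15 0" --pt "0 0 0 -0.13 0 -0.1 0" --pt "0 0 0 -0.13 0 -0.04 0" --pt "0 0 0 -0.13 0 0.02 0" --pt "0 0 0 -0.13 0 0.02 0" --pt "0 0 0 -0.13 0 0.02 0.2" --pt "0 0 0 -0.13 0 0.02 0.62" --pt "0 0 0 -0.13 0 0.02 0.72" --pt "0 0 0 -0.13 0 0.02 0.72" --pt "0 0 0 -0.13 0 0.02 0.72" --pt "0 0 0 -0.13 0 -0.6 0.72" --pt "0 0 0 -0.13 0 -1.7 0.72" --pt "0 0 0 -0.13 0 -2.9 0.72" --pt "0 0 0 0.4 -0.8 -3.9 0.72" --pt "0 0 0 1 -1.8 -3.9 0.72" --pt "0 0 0 1.6 -2.8 -3.9 0.72" --pt "0 0 0 2.2 -3.8 -3.9 0.72"

```text
time_s: 10.27
position: [0.5012, -0.057, 0.1476]
tcp_rot: [[0.026, 1.0, 0.001], [1.0, -0.026, -0.001], [-0.001, 0.001, -1.0]]
force: [-0.1, -0.1, -0.5]
opening: 0.72
grasp_force: 0.0
```

```bash
python3 - <<'E'
from h import *
plan(.430,-.009,.10,-1.4)
E
```

```text
t 10.27 pos [ 0.5012 -0.057   0.1476] psi -1.49 row [0.01, 0.01, -0.02, 1.54, -2.42, 1.58]
```

send_rows --pt "0 0 0 0.6 -1 0.3 0.72" --pt "0 0 0 1.1 -1.9 1 0.72" --pt "0 0 0 1.47 -2.42 1.8 0.72" --pt "0 0 0 1.47 -2.42 2.8 0.72" --pt "0 0 0 1.47 -2.42 3.7 0.72" --pt "0 0 0 1.47 -2.42 4.3 0.72" --pt "0 0 0 1.47 -2.42 4.6 0.72" --pt "0 0 0 1.47 -2.42 4.72 0.72" --pt "0 0 0 1.47 -2.42 4.72 0.72" --pt "0 0 0 1.47 -2.42 4.72 0" --pt "0 0 0 1.47 -2.42 4.72 0" --pt "0 0 0 1.47 -2.42 4.72 0" --pt "0 0 0 1.47 -2.42 4.72 0" --pt "0 0 0 1.47 -2.42 4.72 0" --pt "0 0 0 1.47 -2.42 4.72 0" --pt "0 0 0 1.47 -2.42 4.72 0" --pt "0 0 0 1.47 -2.42 4.72 0" --pt "0 0 0 1.47 -2.42 4.72 0"

```text
time_s: 11.77
position: [0.4312, -0.0119, 0.0062]
tcp_rot: [[0.025, 1.0, 0.001], [1.0, -0.025, -0.001], [-0.001, 0.001, -1.0]]
force: [-0.1, -0.4, 6.1]
opening: 0.427
grasp_force: 30.0
```

```bash
python3 - <<'E'
from h import *
from rig import optics,read_state
plan(.6145,-.130,.16,-1.4)
s=read_state();print(s['opening']*87,s['grasp_force'],s['force'])
t=optics.capture('top');pickle.dump(t,open('t4.pkl','wb'))
hsv=cv2.cvtColor(t['image'],cv2.COLOR_BGR2HSV);V=hsv[...,2];m=np.zeros(V.shape,bool)
m[100:140,285:332]=V[100:140,285:332]<48
for k in blobs(m,60):
    P=(onplane(t,cv2.convexHull(k).reshape(-1,2),.052)[:,:2]*1000).astype(np.float32);r=cv2.minAreaRect(P);print('char',cv2.boundingRect(k),np.round(r[0],1),np.round(r[1],1),round(r[2],1))
E
```

```text
t 11.77 pos [ 0.4312 -0.0119  0.0062] psi -1.46 row [0.02, 0.01, -0.01, -3.79, 6.22, -5.11]
37.15155759665475 30.002074940130115 [-0.06914677 -0.35312967  6.11513712]
```

```bash
python3 - <<'E'
from h import *
t=pickle.load(open('t4.pkl','rb'));a=t['image'][90:150,270:350];b=pickle.load(open('t3.pkl','rb'))['image'][90:150,270:350]
cv2.imwrite('pics/v4.png',cv2.resize(np.hstack([b,a]),(800,300),interpolation=cv2.INTER_CUBIC))
E
```

```text
(no output)
```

View pics/v4.png

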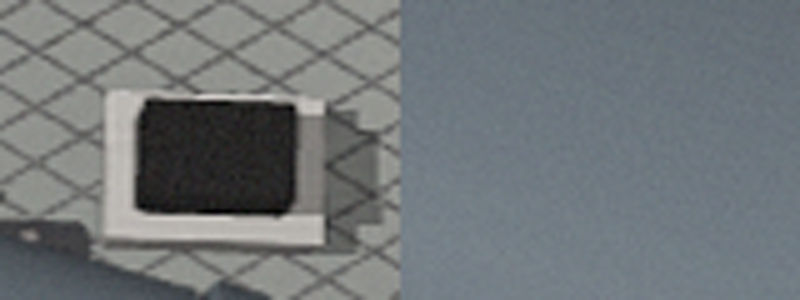

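send_rows --pt "0 0 0 0 0 -0.6 0" --pt "0 0 0 0 0 -1.8 0" --pt "0 0 0 0 0 -3 0" --pt "0 0 0 -0.4 0.7 -4 0" --pt "0 0 0 -0.9 1.6 -4 0" --pt "0 0 0 -1.5 2.6 -4 0" --pt "0 0 0 -2.1 3.6 -4 0" --pt "0 0 0 -2.7 4.6 -4 0" --pt "0 0 0 -3.3 5.5 -4 0" --pt "0 0 0 -3.7 6 -4 0" --pt "0 0 0 -3.79 6.22 -3.8 0" --pt "0 0 0 -3.79 6.22 -3.3 0" --pt "0 0 0 -3.79 6.22 -2.7 0" --pt "0 0 0 -3.79 6.22 -2.3 0" --pt "0 0 0 -3.79 6.22 -2 0" --pt "0 0 0 -3.79 6.22 -1.88 0" --pt "0 0 0 -3.79 6.22 -1.8 0" --pt "0 0 0 -3.79 6.22 -1.78 0" --pt "0 0 0 -3.79 6.22 -1.78 0"

```text
time_s: 13.4
position: [0.6147, -0.1302, 0.0595]
tcp_rot: [[0.025, 1.0, 0.001], [1.0, -0.025, -0.001], [-0.001, 0.001, -1.0]]
force: [0.1, -0.4, -0.5]
opening: 0.422
grasp_force: 30.0
```

```bash
python3 - <<'E'
from h import *
from rig import optics,read_state
plan(.6145,-.130,.0582,-1.4)
E
```

```text
t 13.4 pos [ 0.6147 -0.1302  0.0595] psi -1.46 row [0.01, 0.01, -0.01, 0.01, -0.01, 0.04]
```

send_rows --pt "0 0 0 0 0 0.04 0" --pt "0 0 0 0 0 0.04 0" --pt "0 0 0 0 0 0.04 0.3" --pt "0 0 0 0 0 0.04 0.5" --pt "0 0 0 0 0 0.04 0.6" --pt "0 0 0 0 0 0.04 0.6" --pt "0 0 0 0 0 0.04 0.6" --pt "0 0 0 0 0 -0.6 0.6" --pt "0 0 0 0 0 -1.7 0.6" --pt "0 0 0 -0.4 -0.8 -2.8 0.68" --pt "0 0 0 -1 -1.7 -3.1 0.68" --pt "0 0 0 -1.6 -2.7 -3.1 0.68" --pt "0 0 0 -2.2 -3.7 -3.1 0.68" --pt "0 0 0 -2.8 -4.7 -3.1 0.68" --pt "0 0 0 -3.3 -5.6 -3.1 0.68" --pt "0 0 0 -3.48 -5.95 -3.1 0.68" --pt "0 0 0 -3.48 -5.95 -3.1 0.68" --pt "0 0 0 -3.48 -5.95 -3.1 0.68"

```text
time_s: 14.9
position: [0.4338, -0.2303, 0.1524]
tcp_rot: [[0.027, 1.0, 0.001], [1.0, -0.027, -0.001], [-0.001, 0.001, -1.0]]
force: [0.5, 0.5, 0.3]
opening: 0.677
grasp_force: 0.0
```

```bash
python3 - <<'E'
from h import *
from rig import read_state,optics
plan(.434,-.230,.15,-1.4)
s=read_state();c=optics.capture('wrist');pickle.dump((s,c),open('w5.pkl','wb'));t=optics.capture('top');pickle.dump(t,open('t5.pkl','wb'))
a=cv2.resize(t['image'][90:150,270:350],(400,300),interpolation=cv2.INTER_CUBIC)
cv2.imwrite('pics/v5.png',np.hstack([a,cv2.resize(c['image'],(400,300))]))
hsv=cv2.cvtColor(t['image'],cv2.COLOR_BGR2HSV)
def rep(n,m,box,z,T=None,c=t):
    M=np.zeros(m.shape,bool);u0,v0,u1,v1=box;M[v0:v1,u0:u1]=m[v0:v1,u0:u1]
    for k in blobs(M,60):
        k=cv2.convexHull(k);P=(onplane(c,k.reshape(-1,2),z,T)[:,:2]*1000).astype(np.float32);r=cv2.minAreaRect(P);print(n,cv2.boundingRect(k),np.round(r[0],1),np.round(r[1],1),round(r[2],1))
rep('char',hsv[...,2]<48,(285,100,332,140),.052)
rep('collar',hsv[...,1]>90,(290,100,330,140),.066)
h=cv2.cvtColor(c['image'],cv2.COLOR_BGR2HSV)
rep('spool wrist',(h[...,1]>90)&(h[...,2]>90),(190,80,320,235),.055,wristT(c,s),c)
E
```

```text
t 14.9 pos [ 0.4338 -0.2303  0.1524] psi -1.57 row [0.02, 0.01, -0.03, 0.01, 0.01, 0.08]
spool wrist (191, 166, 6, 58) [ 377.5 -230.3] [55.6  4.8] 85.1
spool wrist (238, 165, 42, 50) [ 438.3 -226.5] [38.3 47.2] 5.4
spool wrist (249, 81, 61, 26) [ 457.8 -142. ] [20.4 50.9] 88.6
```

View pics/v5.png

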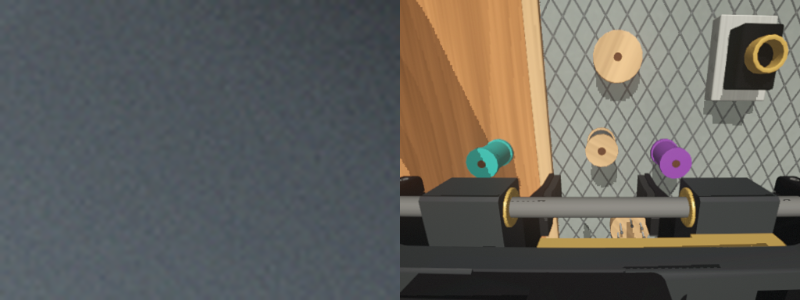

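The wrist view shows the slim spool's top at about (258,193) full-size, and the collar on the charcoal at upper right. I'll measure the collar against the charcoal and the steel here.

```bash
python3 - <<'E'
from h import *
s,c=pickle.load(open('w5.pkl','rb'));im=c['image'];T=wristT(c,s)
cv2.imwrite('pics/v6.png',np.hstack([cv2.resize(im[10:140,400:500],(400,520),interpolation=cv2.INTER_CUBIC),cv2.resize(im[150:230,225:285],(390,520),interpolation=cv2.INTER_CUBIC)]))
E
```

```text
(no output)
```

View pics/v6.png

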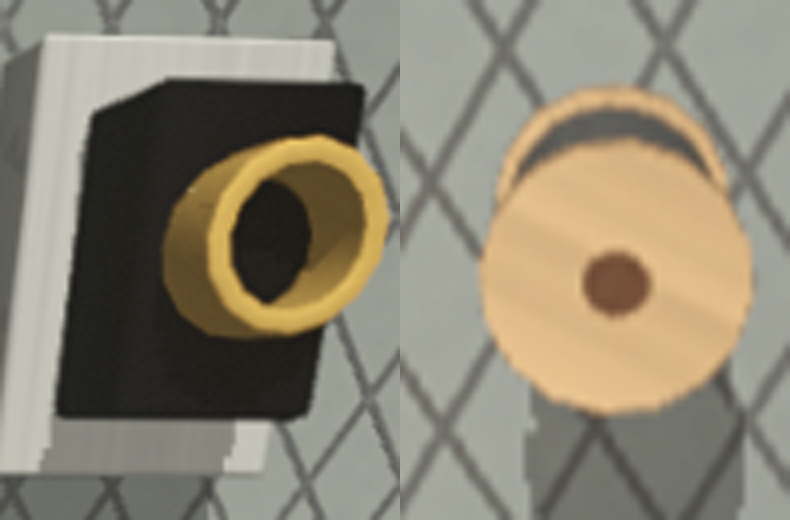

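```bash
python3 - <<'E'
from h import *
s,c=pickle.load(open('w5.pkl','rb'));T=wristT(c,s)
f=lambda pts,z:(onplane(c,[[400+u/4-.4,10+v/4-.4] for u,v in pts],z,T)*1000)[:,:2].round(1)
print('steel FL FR NR',f([(45,37),(333,40),(265,472)],.022).tolist())
print('char top FL FR NR',f([(168,80),(363,85),(308,418)],.052).tolist())
print('char bottom FL NL',f([(92,115),(57,415)],.022).tolist())
print('collar',f([(298,236)],.068).tolist())
print('spool',(onplane(c,[[258,193]],.055,T)*1000).round(1))
E
```

```text
steel FL FR NR [[582.1, -77.1], [650.1, -78.1], [649.0, -176.2]]
char top FL FR NR [[593.9, -93.8], [636.0, -94.9], [635.2, -162.7]]
char bottom FL NL [[594.9, -93.7], [594.0, -161.4]]
collar [[614.9, -126.6]]
spool [[ 437.9 -229.6   55. ]]
```

send_rows --pt "0 0 0 -0.07 0.1 1.2 0.72" --pt "0 0 0 -0.07 0.1 2.4 0.72" --pt "0 0 0 -0.07 0.1 3.4 0.72" --pt "0 0 0 -0.07 0.1 4.1 0.72" --pt "0 0 0 -0.07 0.1 4.5 0.72" --pt "0 0 0 -0.07 0.1 4.6 0.72" --pt "0 0 0 -0.07 0.1 4.6 0.72" --pt "0 0 0 -0.07 0.1 4.6 0" --pt "0 0 0 -0.07 0.1 4.6 0" --pt "0 0 0 -0.07 0.1 4.6 0" --pt "0 0 0 -0.07 0.1 4.6 0" --pt "0 0 0 -0.07 0.1 4.6 0" --pt "0 0 0 -0.07 0.1 4.6 0" --pt "0 0 0 -0.07 0.1 4.6 0" --pt "0 0 0 -0.07 0.1 4.6 0" --pt "0 0 0 -0.07 0.1 4.6 0"

```text
time_s: 16.33
position: [0.4367, -0.2325, 0.015]
tcp_rot: [[0.026, 1.0, 0.001], [1.0, -0.026, -0.002], [-0.002, 0.001, -1.0]]
force: [1.1, 1.2, 6.8]
opening: 0.455
grasp_force: 30.0
```

```bash
python3 - <<'E'
from h import *
from rig import read_state
plan(.6169,-.0205,.14,-1.4);s=read_state();print(s['opening']*87,s['grasp_force'],s['force'])
E
```

```text
t 16.33 pos [ 0.4367 -0.2325  0.015 ] psi -1.48 row [0.02, 0.02, -0.02, 7.21, 5.83, -4.17]
39.594130431663025 29.999901582486928 [1.12148477 1.16650203 6.81913689]
```

send_rows --pt "0 0 0 0 0 -0.6 0" --pt "0 0 0 0 0 -1.7 0" --pt "0 0 0 0 0 -2.9 0" --pt "0 0 0 0.6 0.5 -4 0" --pt "0 0 0 1.5 1.2 -4.17 0" --pt "0 0 0 2.4 2 -4.17 0" --pt "0 0 0 3.3 2.7 -4.17 0" --pt "0 0 0 4.2 3.4 -4.17 0" --pt "0 0 0 5.1 4.1 -4.17 0" --pt "0 0 0 6 4.9 -4.17 0" --pt "0 0 0 6.7 5.5 -4.17 0" --pt "0 0 0 7.1 5.75 -4.1 0" --pt "0 0 0 7.21 5.83 -4 0" --pt "0 0 0 7.21 5.83 -4 0" --pt "0 0 0 7.21 5.83 -4 0"

```text
time_s: 17.58
position: [0.6149, -0.021, 0.1331]
tcp_rot: [[0.026, 1.0, -0.003], [1.0, -0.026, -0.001], [-0.001, -0.003, -1.0]]
force: [-0.2, -0.5, -1.5]
opening: 0.449
grasp_force: 30.0
```

```bash
python3 - <<'E'
from h import *
from rig import read_state,optics
plan(.6169,-.0205,.015,-1.4)
s=read_state();c=optics.capture('wrist');pickle.dump((s,c),open('w6.pkl','wb'));cv2.imwrite('pics/w6.png',c['image'])
E
```

```text
t 17.58 pos [ 0.6149 -0.021   0.1331] psi -1.48 row [-0.04, 0.01, -0.02, 0.02, 0.08, 3.94]
```

View pics/w6.png

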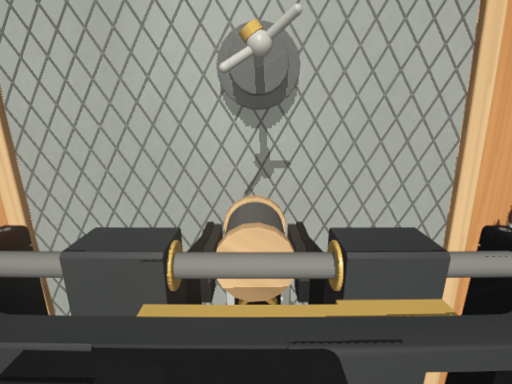

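The held spool shows from v≈197, and the stand base spans u 218–300, v 22–108.

```bash
python3 - <<'E'
from h import *
s,c=pickle.load(open('w6.pkl','rb'));T=wristT(c,s);M=np.linalg.inv(T)
def pr(P):
    q=M[:3,:3]@np.array(P)+M[:3,3];return cv2.projectPoints(np.array([q]),np.zeros(3),np.zeros(3),c['intrinsics'],np.array([c['k1'],0,0,0]))[0].ravel().round(1)
p=s['position'];R=s['tcp_rot']
for dx in(0,.003):
    a=np.linspace(0,6.28,60);print('spool bottom far v',min(pr(p+R@[dx+.02*np.cos(t),.02*np.sin(t),.015])[1] for t in a), 'u',pr(p+R@[dx,0,.015])[0])
g=cv2.cvtColor(c['image'],cv2.COLOR_BGR2GRAY).astype(int)
print(g[190:204,250:260].mean(1).round())
# stand outline: rim circles
for z,r in((0,.038),(.016,.038)):
    X=np.array([pr([.6193+r*np.cos(t),.0895+r*np.sin(t),z]) for t in a]);print(z,X.min(0),X.max(0))
V=cv2.cvtColor(c['image'],cv2.COLOR_BGR2HSV)[...,2]
m=np.zeros(V.shape,bool);m[15:125,205:310]=V[15:125,205:310]<90
for k in blobs(m,500): print(cv2.boundingRect(k))
print(g[60,205:225],g[60,292:308],g[12:30,235],g[98:118,270])
E
```

```text
spool bottom far v 198.4 u 253.6
spool bottom far v 193.9 u 253.6
[140. 144. 145. 146. 148. 154. 157. 163. 184. 190. 188. 167. 124.  97.]
0 [216.2  28.5] [295.7 113.4]
0.016 [213.9  23.3] [298.1 113.4]
(234, 67, 55, 58)
[172 172 173 165 140 120 130 160 173 174 173 157 128 118 118 118 116 116
 118 128] [115 115 115 113 111 111 112 123 154 167 168 167 168 169 169 167] [146 161 171 174 175 175 174 174 174 173 174 173 173 174 172 155 130 124] [ 79  80  79  79  80  80  81  80  74  79 102 117 117 117 116 117 116 117
 117 118]
```

send_rows --pt "0 0 0 0.02 0.03 1 0" --pt "0 0 0 0.02 0.03 2 0" --pt "0 0 0 0.02 0.03 2.9 0" --pt "0 0 0 0.02 0.03 3.5 0" --pt "0 0 0 0.02 0.03 3.75 0" --pt "0 0 0 0.02 0.03 3.8 0" --pt "0 0 0 0.02 0.03 3.8 0" --pt "0 0 0 0.02 0.03 3.8 0"

```text
time_s: 18.3
position: [0.6184, -0.0206, 0.0213]
tcp_rot: [[0.026, 1.0, 0.002], [1.0, -0.026, -0.001], [-0.001, 0.002, -1.0]]
force: [-0.6, 0.1, -1.1]
opening: 0.455
grasp_force: 30.0
```

```bash
python3 - <<'E'
from h import *
plan(.6169,-.0205,.015,-1.4)
E
```

```text
t 18.3 pos [ 0.6184 -0.0206  0.0213] psi -1.51 row [0.03, 0.02, -0.02, 0.0, -0.05, 0.21]
```

send_rows --pt "0 0 0 0 -0.03 0.08 0" --pt "0 0 0 0 -0.03 0.14 0" --pt "0 0 0 0 -0.03 0.18 0" --pt "0 0 0 0 -0.03 0.19 0" --pt "0 0 0 0 -0.03 0.19 0" --pt "0 0 0 0 -0.03 0.19 0.3" --pt "0 0 0 0 -0.03 0.19 0.52" --pt "0 0 0 0 -0.03 0.19 0.65" --pt "0 0 0 0 -0.03 0.19 0.65" --pt "0 0 0 0 -0.03 0.19 0.65" --pt "0 0 0 0 -0.03 -0.5 0.65" --pt "0 0 0 0 -0.03 -1.6 0.65" --pt "0 0 0 0 -0.03 -2.8 0.65" --pt "0 0 0 0 -0.03 -4 0.65" --pt "0 0 0 0.6 -0.9 -4.5 0.75" --pt "0 0 0 1.3 -1.8 -4.5 0.75" --pt "0 0 0 2 -2.7 -4.5 0.75" --pt "0 0 0 2.8 -3.6 -4.5 0.75"

```text
time_s: 19.8
position: [0.5107, 0.0673, 0.1553]
tcp_rot: [[0.027, 1.0, 0.001], [1.0, -0.027, -0.001], [-0.001, 0.001, -1.0]]
force: [-0.3, 0.3, 0.6]
opening: 0.74
grasp_force: 0.0
```

send_rows --pt "0 0 0 0.8 -0.7 0 0.75" --pt "0 0 0 1.6 -1.2 0 0.75" --pt "0 0 0 2.5 -1.7 0 0.75" --pt "0 0 0 3.5 -2.1 0 0.75" --pt "0 0 0 4.5 -2.5 0 0.75" --pt "0 0 0 5.2 -2.75 0 0.75" --pt "0 0 0 5.57 -2.86 0 0.75" --pt "0 0 0 5.57 -2.86 0 0.75" --pt "0 0 0 5.57 -2.86 0 0.75"

```text
time_s: 20.55
position: [0.4305, 0.2362, 0.1547]
tcp_rot: [[0.024, 1.0, 0.0], [1.0, -0.024, -0.001], [-0.001, 0.0, -1.0]]
force: [1.4, 0.1, -0.2]
opening: 0.748
grasp_force: 0.0
```

```bash
python3 - <<'E'
from h import *
from rig import read_state,optics
plan(.430,.236,.15,-1.4)
s=read_state();c=optics.capture('wrist');t=optics.capture('top');pickle.dump((s,c,t),open('w7.pkl','wb'))
h=cv2.cvtColor(c['image'],cv2.COLOR_BGR2HSV);m=np.zeros(h.shape[:2],bool);m[130:230,200:310]=((h[...,1]<60)&(h[...,2]>190))[130:230,200:310]
for k in blobs(m,200):
    P=(onplane(c,cv2.convexHull(k).reshape(-1,2),.052,wristT(c,s))[:,:2]*1000).astype(np.float32);r=cv2.minAreaRect(P);print(cv2.boundingRect(k),np.round(r[0],1),np.round(r[1],1))
cv2.imwrite('pics/v7.png',np.hstack([cv2.resize(t['image'][90:200,140:350],(420,220),interpolation=cv2.INTER_CUBIC),cv2.resize(c['image'],(380,285))[:220]]))
E
```

```text
t 20.55 pos [0.4305 0.2362 0.1547] psi -1.38 row [0.0, 0.02, 0.0, -0.01, -0.02, 0.16]
(234, 166, 44, 45) [432.2 240. ] [43.1 41. ]
```

View pics/v7.png

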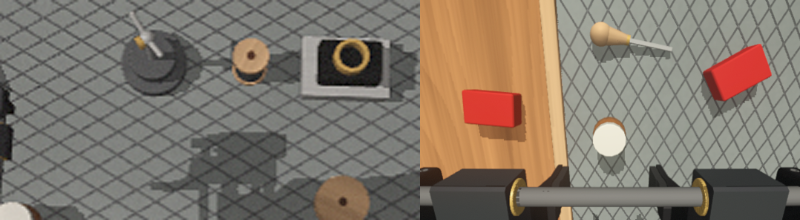

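The top view shows the spool standing between the stand and the steel, with the charcoal and collar stacked. I'll check the numbers.

```bash
python3 - <<'E'
from h import *
t=pickle.load(open('w7.pkl','rb'))[2];hsv=cv2.cvtColor(t['image'],cv2.COLOR_BGR2HSV)
def rep(n,m,box,z):
    M=np.zeros(m.shape,bool);u0,v0,u1,v1=box;M[v0:v1,u0:u1]=m[v0:v1,u0:u1]
    for k in blobs(M,30):
        k=cv2.convexHull(k);P=(onplane(t,k.reshape(-1,2),z)[:,:2]*1000).astype(np.float32);r=cv2.minAreaRect(P);print(n,cv2.boundingRect(k),np.round(r[0],1),np.round(r[1],1),round(r[2],1))
S,V=hsv[...,1],hsv[...,2]
rep('steel',(V>128)&(S<40),(285,100,345,145),.022)
rep('char',V<48,(285,100,332,140),.052)
rep('collar',S>90,(290,100,330,140),.068)
rep('spool',(S>80)&(V>100),(245,95,285,140),.055)
E
```

```text
steel (291, 109, 45, 31) [ 612.2 -126. ] [99.9 68.9] 88.6
steel (330, 104, 12, 11) [ 650.2 -174.5] [20.6 26.5] 50.0
char (311, 115, 11, 10) [ 613.4 -127.6] [20.4 22.1] 0.6
char (300, 111, 32, 23) [ 607.5 -126.5] [68.5 50. ] 89.8
collar (307, 111, 19, 18) [ 608.6 -125. ] [37.8 39.3] 0.6
spool (257, 110, 19, 18) [613.6 -17.1] [38.4 39.6] 0.5
```

send_rows --pt "0 0 0 0.02 0 1.2 0.78" --pt "0 0 0 0.02 0 2.4 0.78" --pt "0 0 0 0.02 0 3.4 0.78" --pt "0 0 0 0.02 0 4.1 0.78" --pt "0 0 0 0.02 0 4.55 0.78" --pt "0 0 0 0.02 0 4.67 0.78" --pt "0 0 0 0.02 0 4.67 0.78" --pt "0 0 0 0.02 0 4.67 0" --pt "0 0 0 0.02 0 4.67 0" --pt "0 0 0 0.02 0 4.67 0" --pt "0 0 0 0.02 0 4.67 0" --pt "0 0 0 0.02 0 4.67 0" --pt "0 0 0 0.02 0 4.67 0" --pt "0 0 0 0.02 0 4.67 0" --pt "0 0 0 0.02 0 4.67 0"

```text
time_s: 21.9
position: [0.4308, 0.2369, 0.0155]
tcp_rot: [[0.025, 1.0, 0.002], [1.0, -0.025, -0.001], [-0.0, 0.002, -1.0]]
force: [0.2, -1.5, 6.6]
opening: 0.531
grasp_force: 30.0
```

```bash
python3 - <<'E'
from h import *
from rig import read_state
plan(.622,.2005,.12,-1.4);s=read_state();print(s['opening']*87,s['grasp_force'],s['force'])
E
```

```text
t 21.9 pos [0.4308 0.2369 0.0155] psi -1.45 row [0.02, 0.01, -0.01, -1.05, 6.41, -3.47]
46.21383449790053 30.00352147500962 [ 0.20881329 -1.46049419  6.62845383]
```

send_rows --pt "0 0 0 0 0 -0.5 0" --pt "0 0 0 0 0 -1.4 0" --pt "0 0 0 0 0 -2.4 0" --pt "0 0 0 -0.05 0.3 -3.2 0" --pt "0 0 0 -0.15 0.9 -3.47 0" --pt "0 0 0 -0.3 1.7 -3.47 0" --pt "0 0 0 -0.45 2.6 -3.47 0" --pt "0 0 0 -0.6 3.5 -3.47 0" --pt "0 0 0 -0.75 4.4 -3.47 0" --pt "0 0 0 -0.9 5.3 -3.47 0" --pt "0 0 0 -1 6 -3.47 0" --pt "0 0 0 -1.05 6.35 -3.2 0" --pt "0 0 0 -1.05 6.41 -2.5 0" --pt "0 0 0 -1.05 6.41 -1.7 0" --pt "0 0 0 -1.05 6.41 -1 0" --pt "0 0 0 -1.05 6.41 -0.5 0" --pt "0 0 0 -1.05 6.41 -0.25 0" --pt "0 0 0 -1.05 6.41 -0.2 0" --pt "0 0 0 -1.05 6.41 -0.2 0" --pt "0 0 0 -1.05 6.41 -0.2 0"

```text
time_s: 23.57
position: [0.6221, 0.2006, 0.0214]
tcp_rot: [[0.025, 1.0, 0.001], [1.0, -0.025, -0.001], [-0.001, 0.001, -1.0]]
force: [0.1, -0.3, 0.0]
opening: 0.532
grasp_force: 30.0
```

```bash
python3 - <<'E'
from h import *
plan(.622,.2005,.0155,-1.4)
E
```

```text
t 23.57 pos [0.6221 0.2006 0.0214] psi -1.46 row [0.01, 0.01, -0.01, -0.0, -0.0, 0.2]
```

send_rows --pt "0 0 0 0 0 0.08 0" --pt "0 0 0 0 0 0.15 0" --pt "0 0 0 0 0 0.19 0" --pt "0 0 0 0 0 0.19 0" --pt "0 0 0 0 0 0.19 0.3" --pt "0 0 0 0 0 0.19 0.58" --pt "0 0 0 0 0 0.19 0.72" --pt "0 0 0 0 0 0.19 0.72" --pt "0 0 0 0 0 0.19 0.72" --pt "0 0 0 0 0 -0.5 0.72" --pt "0 0 0 0 0 -1.6 0.72" --pt "0 0 0 0 0 -2.8 0.72" --pt "0 0 0 0 0 -4 0.72" --pt "0 0 0 0.5 -0.9 -5 0.72" --pt "0 0 0 1 -1.9 -6 0.72" --pt "0 0 0 1.6 -2.9 -6 0.72" --pt "0 0 0 2.2 -3.9 -6 0.72" --pt "0 0 0 2.8 -4.9 -6 0.72" --pt "0 0 0 3.2 -5.7 -6 0.72" --pt "0 0 0 3.2 -5.7 -6 0.72"

```text
time_s: 25.23
position: [0.447, 0.3024, 0.2004]
tcp_rot: [[0.021, 1.0, -0.006], [1.0, -0.021, -0.001], [-0.002, -0.006, -1.0]]
force: [0.0, 0.4, 0.6]
opening: 0.72
grasp_force: 0.0
```

```bash
python3 - <<'E'
from h import *
from rig import optics
t=optics.capture('top');sc=optics.capture('scene');hsv=cv2.cvtColor(t['image'],cv2.COLOR_BGR2HSV);S,V=hsv[...,1],hsv[...,2]
def rep(n,m,box,z):
    M=np.zeros(m.shape,bool);u0,v0,u1,v1=box;M[v0:v1,u0:u1]=m[v0:v1,u0:u1]
    for k in blobs(M,30):
        k=cv2.convexHull(k);P=(onplane(t,k.reshape(-1,2),z)[:,:2]*1000).astype(np.float32);r=cv2.minAreaRect(P);print(n,cv2.boundingRect(k),np.round(r[0],1),np.round(r[1],1),round(r[2],1))
rep('steel',(V>128)&(S<40),(285,100,345,145),.022)
rep('char',V<48,(285,100,332,140),.052)
rep('collar',S>90,(290,100,330,140),.068)
rep('spool',(S>80)&(V>100),(245,95,285,140),.055)
rep('jar',(S<60)&(V>150),(140,95,195,140),.052)
cv2.imwrite('pics/v8.png',np.vstack([cv2.resize(t['image'][90:230,60:440],(800,295),interpolation=cv2.INTER_CUBIC),cv2.resize(sc['image'][150:350,100:500],(600,300))[:,:].copy() if 0 else cv2.resize(sc['image'][150:300,100:500],(800,300))]))
E
```

```text
steel (292, 109, 44, 31) [ 612.1 -126.4] [99.1 68.5] 88.5
char (311, 114, 11, 11) [ 615.1 -127. ] [23.6 19.1] 44.3
char (300, 111, 32, 23) [ 607.5 -126.5] [68.5 50. ] 89.8
collar (307, 111, 19, 18) [ 608.6 -125. ] [37.8 39.3] 0.6
spool (257, 110, 19, 18) [613.6 -17.1] [38.4 39.6] 0.5
jar (157, 106, 19, 19) [619.6 203. ] [40.9 39.4] 1.7
```

View pics/v8.png

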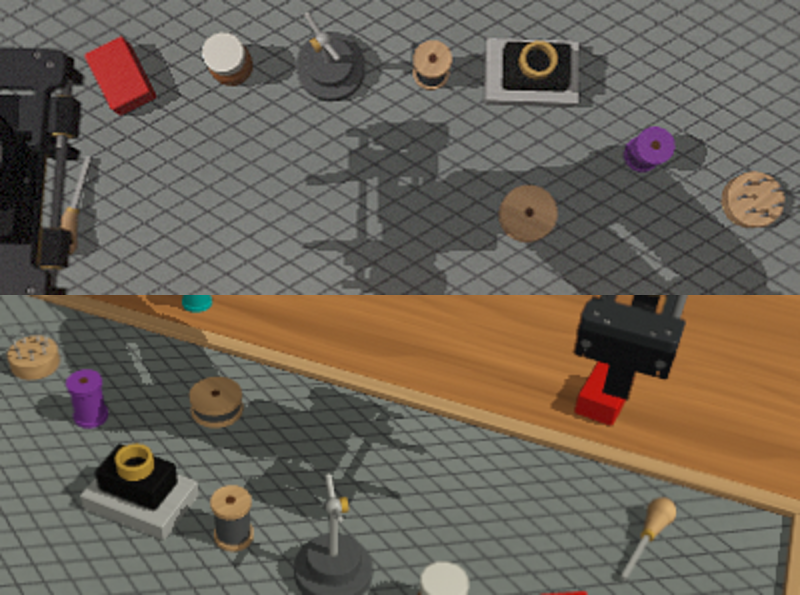

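Everything stands as asked: the jar reads (619.6, 203) against the expected (620, 203.5), and the spool is within about 1 mm. I'm handing in.

```bash
python3 -c "
from rig import bot;print(bot.hand_in())"
```

```text
the job is handed in; nothing more can be done
None
```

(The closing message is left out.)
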